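# Balance the tube cassette and lift it out of its dock

## Task

Take the tall round-bottomed amber tube from the rack and lower it gently, without dropping it, to the bottom of the empty well of the docked cassette, and let go of it. Then squeeze the cassette's two side catches together with the fingers and lift the cassette straight up out of the dock with both tubes in it. Finish while holding it there, still and level, with the catches squeezed, about 10 cm above its docked height; leave the vial in the rack and the bottles alone.

Things in the scene. Friction and masses are not known exactly. Their poses are not given: they have to be found in the camera images.
- tube_new_mid (a point): Centre (half-way up) of the loose capped amber tube: 34 mm diameter, 120 mm tall, hemispherical bottom 60 mm below this point, white cap 38 mm diameter from 43 to 60 mm above it; about 90 g; z along the tube, cap up. It starts upright in an end hole of the rack, 55 mm in the hole, 65 mm showing; grip it by the cap or just under it
- rack_hole1 (a point): Mouth of the middle, empty hole of the fixed white rack block (230 x 70 x 70 mm, top at this height, 70 mm over the bench). Holes of 37 mm diameter, 55 mm deep, lie at -75, 0, +75 mm along this point's x axis (the rack's long side); one end hole has the tube, the other the vial
- free_well (a point): Centre of the inner floor of the cassette's EMPTY round well: inside diameter 40 mm, 75 mm deep, wall 3 mm. x points from the cassette's middle to this well, y is the squeeze direction, z up. The grip tower, 52 mm off on the -x side, ends 115 mm above this floor: only fingers closing along y have room. A seated tube's centre is 60 mm above this point
- taken_well (a point): Centre of the inner floor of the cassette's other well, same size, 104 mm from the free one, which already holds an identical tube
- grip (a point): Middle between the cassette's two squeeze pads, 105 mm above its underside; axes as free_well. Pads 22 wide (x), 26 mm tall (z), outer faces 29 mm off along +y and -y (58 over both; 42 mm squeezed). The tower between them ends 15 mm above. Tubes 52 mm off along x end 20 mm above. Cassette 150 mm long, about 0.34 kg, 0.52 kg with tubes. Grip from above, closing along y
- catch_a (a joint): Inward travel (m) of the sprung catch on the +y side of the grip: 0 at rest, 0.008 fully squeezed against its stop. Spring force 3 N at rest, 7 N at the stop. A hook at its foot sits under the dock's jaw; it is free of the jaw above about 0.0065 (0.0045 if the cassette is centred)
- catch_b (a joint): The same for the catch on the -y side
- dock_top (a point): Centre of the top face of the fixed dock plate (190 x 110 mm, 14 mm thick, this point 14 mm over the bench), on which the cassette stands; axes as free_well. The cassette has 2 mm of play to each side in the dock. Two steel jaws, 36 mm from the centre along +y and -y and 22 mm above the plate, hold the hooks down
- tube_in_mid (a point): Centre of the tube that already stands in the taken well, same size as the loose one
- vial_mid (a point): Centre of a bystander: short flat-bottomed clear vial with a black cap, 34 mm in diameter, 80 mm tall, standing in the other end hole of the rack; 25 mm of it show. Leave alone
- reagent: Bystander: glass bottle with an orange cap, 72 mm in diameter, 150 mm tall, origin at the centre of its underside. Leave alone
- jar: Bystander: squat jar with a white cap, 68 mm in diameter, 90 mm tall, origin at the centre of its underside. Leave alone
There are look-alikes about, which are no part of the job. Of the things that look like the part that bears free_well, the middle-sized one is meant.

How it is judged:
On the way, in this order (a step that is already met when the one before it is completed fails the run):
1. the tube stands at the bottom of the free well, released (distance between tube_new_mid and free_well below 0.066 m and z of tube_new_mid in the frame of free_well between 0.055 and 0.064 m and contact force between the fingers and tube_new below 0.1 N), for 0.2 s.
2. both catches are squeezed in while the cassette is still in the dock (value of joint each of catch_a, catch_b above 0.0045 m and z of grip in the frame of dock_top below 0.12 m and contact force between the fingers and catch_a above 1 N and contact force between the fingers and catch_b above 1 N), for 0.1 s.
At the end, for the whole second after the job is handed in: For the last second the fingers hold the cassette by both catches (each in over 4.5 mm), 60 to 170 mm above its docked height, within 80 mm of over the dock, tilted under 0.25 rad, slower than 0.05 m/s, carried by nothing else; both tubes stand on their well bottoms, untouched (z of grip in the frame of dock_top between 0.165 and 0.275 m and horizontal distance between grip and dock_top below 0.08 m and angle between grip's own z axis and vertical below 0.25 rad and value of joint each of catch_a, catch_b above 0.0045 m and contact force between the fingers and catch_a above 1 N and contact force between the fingers and catch_b above 1 N and contact force between cassette and dock below 0.1 N and contact force between cassette and rack below 0.1 N and linear speed of cassette below 0.05 m/s and z of tube_new_mid in the frame of free_well below 0.066 m and distance between tube_new_mid and free_well below 0.068 m and z of tube_in_mid in the frame of taken_well below 0.066 m and distance between tube_in_mid and taken_well below 0.068 m and contact force between the fingers and tube_new below 0.1 N and contact force between the fingers and tube_in below 0.1 N); the arm keeps its last pose, push and grip.
It fails at once if the tube is dropped into the well (faster than 0.5 m/s, a fall of about 13 mm) (horizontal distance between tube_new_mid and free_well below 0.02 m and z of tube_new_mid in the frame of free_well below 0.14 m and z of grip in the frame of dock_top below 0.115 m and linear speed of tube_new above 0.5 m/s).
It fails at once if the tube is pushed against the cassette with more than 30 N (contact force between tube_new and cassette above 30 N).
It fails at once if the vial, the reagent bottle or the jar is moved by more than 30 mm (distance of any of vial_mid, reagent, jar from where it was at the start of the episode above 0.03 m).
It fails at once if a tube is tipped over (angle between any of tube_new_mid, tube_in_mid's own z axis and vertical above 0.8 rad).
It also fails if it takes over 54 s, if anything falls off the work surface, if the arm or the gripper's body presses on something with over 40 N, if the wrist force passes 120 N, or if a joint passes its speed limit or range.

## Robot

A 6-joint arm with a two-finger parallel gripper is mounted at the origin on the work surface. World frame = base frame: x ahead of the robot, y to its left, z up, the work surface at z = 0. Lengths are in m, angles in rad, forces in N, time in s.
With the tool pointing down it reaches from about 0.35 to 1 m from the base axis. Payload 7.1 kg.
Tool frame: the origin (TCP) lies at the centre of the arm's flange, where the gripper is bolted on; the fingertips stand 173 mm ahead of it and the grasp point (between the pads) lies 155 mm ahead of it; x points along the fingers, z is the direction in which the jaws open and shut, and the axes are right-handed (so a half turn about x gives the same grasp; the last joint's range is limited). The gripper opens to 85 mm and grips with 20 to 120 N. Pads are 22 mm wide; open, the fingers measure 114 mm over their backs; the gripper's body (76 mm by 85 mm) begins 54 mm behind the grasp point. The pads swing forward as they close: fully open they stand 13 mm farther back than shut.
Start: joints at [-1.22, 0.423, 1.63, -0, 1.089, -0.019], TCP at [0.226, -0.583, 0.405] pointing down, gripper open.
Joint ranges: [-3, 3], [-0.9, 2.11], [0.09, 2.58], [-1.31, 4.45], [0.11, 2.69], [-2.54, 2.54]. Speed limits (rad/s): [2.39, 2.39, 3.01, 3.14, 3.14, 3.14].

## Interface

Orientations are given as a unit quaternion [x, y, z, w].
In Python, from rig import r gives the robot as it stands.
- The arm moves only by the tool drive_tool, never from a script. Its arguments are lists of equal length, an entry for each row: "delta_pos": the shift along the tool's x, y, z each as a share of 5 cm, from -1 to 1, a list of three; "yaw": the turn about the tool's x as a share of 0.12 rad, from -1 to 1. A call has exactly 10 rows; each row shifts and turns the pose as measured when the row begins, along the tool's axes as they then stand; what a row does not reach is not made up. A row lasts 1/10 s, in which the tool goes at most 50 mm and 8.59 degrees, less where a joint would pass 70% of its speed; a pose out of reach is approached as far as the arm can. A call with a number of a shift or a turn outside -1 to 1 is refused whole. A call with a gripper value outside its range is refused whole. "hand" is the finger opening in mm, from 0 to 85.4, set as the call begins (left out, the last holds). The fingers move at their own pace and stop on an object; "force" is the grip in N (left out, the last holds). Time passes only in rows, so rows that do not move let the fingers close, or fill a call up. It gives the time, the measured TCP pose, the force and the opening at its end, in the units of the state.
- r.get_obs(): the state, without advancing time (a new reading comes with each control period).
- r.camera(name): name is "scene" or "top" or "wrist"; returns the picture (480x640x3 uint8, blue, green, red); there is no depth.
- r.camera_model(name): a dict with "intrinsics" (3x3 intrinsics, pixels), "dist" ([k1, k2, p1, p2, k3] as OpenCV has them; the pictures are not rectified), "xyz" and "attitude" of the camera in the world; the wrist camera has in their place "mount" (4x4, takes a point from camera to tool coordinates, whose origin is the TCP and whose axes are the tool frame's). Camera axes: x right, y down, z forward; pixel columns grow to the right and rows downward; lengths in m; the calibration is good to about 2 mm. A picture is of the moment at which its call begins: read the wrist's pose just before it. camera_model takes no time and is no camera call.
- r.job_done(): hands the job in, once; it reports no verdict.
Trained networks look in the newest picture that a camera, given by its name, has taken for a name from the list of things; names that differ only in an ending like _2 or _b are one class to them, and where a whole thing is asked for, a point or a joint stands for the part that bears it (a point fixed in the world has none). Each returns a list of dicts, best first, with "confidence" (0 to 1); they miss things now and then, are a little off and sometimes report something else, mostly with a low value. They report only what shows in the picture. A call takes as long as a camera call. They do not tell look-alikes from the thing itself.
- r.cut_out(target, camera): "pixels" (480x640 bool, what is visible of it) and "rect" ([left, top, right, bottom] in pixels, round what is visible of it).
- r.place_of(target, camera): "point" ([row, column] in pixels: a listed point, or the origin of a listed thing).
The state is a dict: "time": time; "joint_pos": joint angles; "qd": joint speeds; "joint_efforts": joint torques, N m; "position": TCP position; "tool_rot": TCP orientation; "force": force on the tool from outside, world axes, zero at the start; "ft_torque": the same for the moment, N m; "width": finger opening in m.
Only numpy, scipy, OpenCV 4.12 (cv2) and the standard library are available. Lean on these libraries where they do the work, as an engineer would, in place of code of your own. Each camera call takes 0.05 s, during which the arm holds its last target.

## Working session

There is one attempt and no reset: what is moved stays moved. The work goes in short steps, Python scripts to look and compute and a tool call to move; the robot and the scene stay as the last step left them, time stands still between calls to the robot, and variables do not carry over. Pictures are saved under pics/ and viewed, and the job is handed in when it is done.

Besides the shell and the picture viewer there is one more tool, called after "Request:" as a command line: name --pt "numbers of a row" for each row, then --argument value for the rest. drive_tool: Moves the arm, as the interface text tells. Shift numbers are shares of 5 cm and turn numbers shares of 0.12 rad, none past 1 either way. Its arguments: {"type":"object","properties":{"delta_pos":{"type":"array","items":{"type":"array","items":{"type":"number","minimum":-1,"maximum":1}}},"yaw":{"type":"array","items":{"type":"number","minimum":-1,"maximum":1}},"hand":{"type":"number"},"force":{"type":"number"}},"required":["delta_pos","yaw"]}

```bash
ls; mkdir -p pics; python3 - <<'E'
from rig import r
import cv2
o=r.get_obs(); print({k:o[k] for k in('time','position','tool_rot','width','force')})
for n in('scene','top','wrist'):
    cv2.imwrite(f'pics/{n}0.png',r.camera(n)); print(n,r.camera_model(n))
    for t in ('tube_new_mid','rack_hole1','free_well','taken_well','grip','dock_top','tube_in_mid','vial_mid'):
        print(t,[(round(d['confidence'],2),[round(float(v)) for v in d['point']]) for d in r.place_of(t,n)])
print(r.get_obs()['time'])
E
```

```text
pics
{'time': 0.0, 'position': array([ 0.22581277, -0.58246791,  0.40394144]), 'tool_rot': array([ 0.39988468,  0.583841  , -0.39923985,  0.58294894]), 'width': 0.08558178951016142, 'force': array([1.66062568, 0.17573666, 0.23906305])}
scene {'intrinsics': array([[456.42002754,   0.        , 316.17830315],
       [  0.        , 456.42002754, 236.11833153],
       [  0.        ,   0.        ,   1.        ]]), 'dist': array([-0.04058739,  0.        ,  0.        ,  0.        ,  0.        ]), 'xyz': array([ 1.05712489, -0.26866875,  0.93023894]), 'attitude': array([ 0.82105089,  0.49768393, -0.14104795, -0.24143657])}
tube_new_mid [(0.88, [166, 368])]
rack_hole1 [(0.93, [190, 390])]
free_well [(0.97, [212, 325]), (0.89, [369, 266]), (0.7, [213, 401]), (0.68, [286, 233])]
taken_well [(0.76, [248, 218]), (0.72, [339, 244]), (0.66, [240, 278]), (0.41, [190, 388])]
grip [(0.98, [338, 252]), (0.79, [192, 296]), (0.64, [247, 216]), (0.59, [244, 214])]
dock_top [(0.69, [267, 223]), (0.42, [241, 212])]
tube_in_mid [(0.7, [232, 211])]
vial_mid [(0.73, [215, 401])]
top {'intrinsics': array([[525.6
[... 794 characters left out ...]
s': array([[352.20304495,   0.        , 323.03580432],
       [  0.        , 352.20304495, 235.59837437],
       [  0.        ,   0.        ,   1.        ]]), 'dist': array([-0.04784899,  0.        ,  0.        ,  0.        ,  0.        ]), 'mount': array([[ 7.22500550e-04, -2.93849435e-01,  9.55851446e-01,
         3.05837507e-02],
       [-8.76656119e-04, -9.55851515e-01, -2.93848793e-01,
         7.53418842e-02],
       [ 9.99999355e-01, -6.25647104e-04, -9.48208150e-04,
        -1.17564860e-04],
       [ 0.00000000e+00,  0.00000000e+00,  0.00000000e+00,
         1.00000000e+00]])}
tube_new_mid []
rack_hole1 []
free_well []
taken_well []
grip []
dock_top []
tube_in_mid []
vial_mid []
1.35
```

View pics/scene0.png

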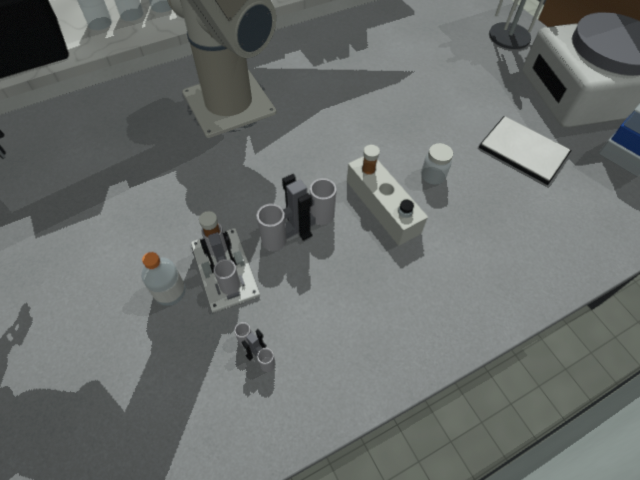

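View pics/top0.png

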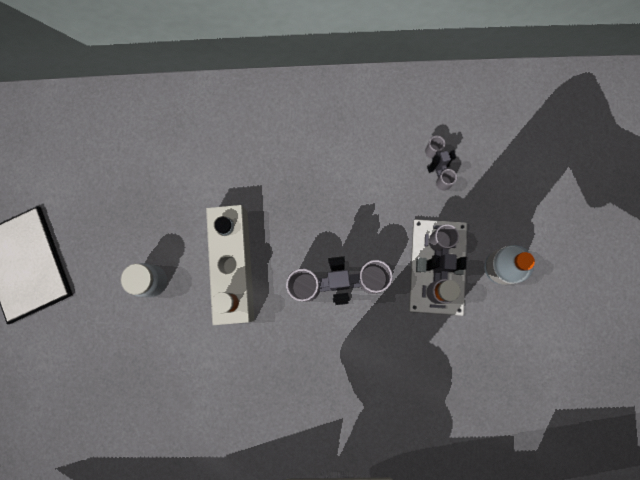

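View pics/wrist0.png

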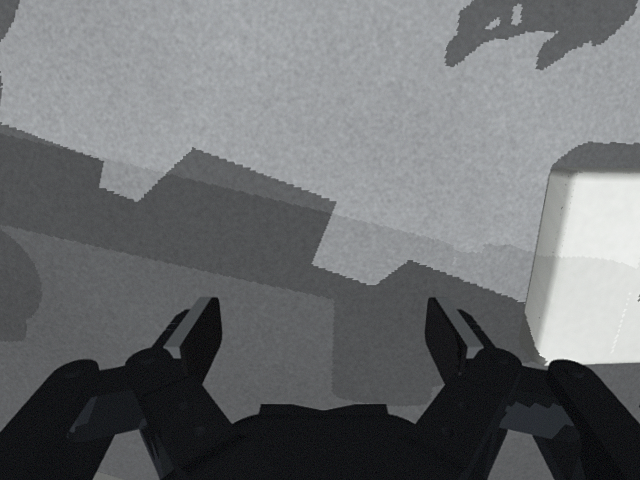

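Docked cassette: scene (225,260) / top (440,265), middle-sized. Look-alikes: the large one at top (340,280) and the small one at top (444,163), both standing free on the bench. Candidates for the tube: white cap with amber body at top (228,302); the vial with a black cap at top (223,225); the seated tube at top (446,290). I choose the rack's amber one and check it in crops.

```bash
cat > h.py <<'E'
import numpy as np, cv2
from scipy.spatial.transform import Rotation as R
from rig import r
def cam(n,obs=None):
    m=r.camera_model(n)
    if n=='wrist':
        obs=obs or r.get_obs()
        T=np.eye(4);T[:3,:3]=R.from_quat(obs['tool_rot']).as_matrix();T[:3,3]=obs['position']
        T=T@m['mount'];return m['intrinsics'],m['dist'],T[:3,:3],T[:3,3]
    return m['intrinsics'],m['dist'],R.from_quat(m['attitude']).as_matrix(),np.array(m['xyz'])
def ray(c,u,v):
    K,d,A,p=c
    q=cv2.undistortPoints(np.array([[[u,v]]],float),K,d)[0,0]
    w=A@np.array([q[0],q[1],1]);return p,w/np.linalg.norm(w)
def onz(c,u,v,z):
    p,w=ray(c,u,v);return p+w*(z-p[2])/w[2]
def tri(*L):
    A=np.zeros((3,3));b=np.zeros(3)
    for c,u,v in L:
        p,w=ray(c,u,v);M=np.eye(3)-np.outer(w,w);A+=M;b+=M@p
    x=np.linalg.solve(A,b)
    res=[np.linalg.norm((np.eye(3)-np.outer(w,w))@(x-p)) for p,w in [ray(*l) for l in L]]
    return x,np.array(res)
def proj(c,X):
    K,d,A,p=c
    X=np.atleast_2d(X)
    return cv2.projectPoints(X@np.eye(3),R.from_matrix(A.T).as_rotvec(),-A.T@p,K,d)[0][:,0]
E
python3 - <<'E'
import cv2
from h import *
s=cv2.imread('pics/scene0.png');t=cv2.imread('pics/top0.png')
cv2.imwrite('pics/s1.png',cv2.resize(s[140:320,170:440],None,fx=2.96,fy=2.96,interpolation=cv2.INTER_CUBIC))
cv2.imwrite('pics/t1.png',cv2.resize(t[190:340,200:500],None,fx=2.66,fy=2.66,interpolation=cv2.INTER_CUBIC))
S=cam('scene');T=cam('top')
print(T[2],S[2])
o=r.get_obs();print(R.from_quat(o['tool_rot']).as_matrix().round(3))
print('rackhole',tri((S,390,190),(T,227,267)))
print('grip?',onz(T,440,263,0.12))
E
```

```text
[[-0.02657685 -0.9891643   0.14438716]
 [-0.99890394  0.03184584  0.03430394]
 [-0.03853036 -0.14331721 -0.98892648]] [[ 0.46483236  0.7491394  -0.47193329]
 [ 0.88535593 -0.38803818  0.25606882]
 [ 0.00870311 -0.53685801 -0.84362772]]
[[ 0.     0.932  0.361]
 [ 0.     0.361 -0.932]
 [-1.     0.    -0.   ]]
rackhole (array([0.53145778, 0.21183608, 0.05657075]), array([0.00601424, 0.00601424]))
grip? [ 0.51943302 -0.20032992  0.12      ]
```

View pics/s1.png

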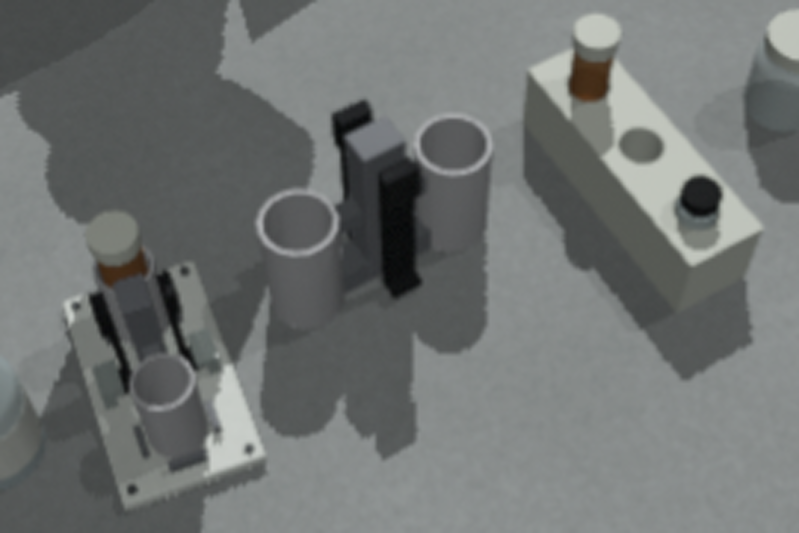

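View pics/t1.png

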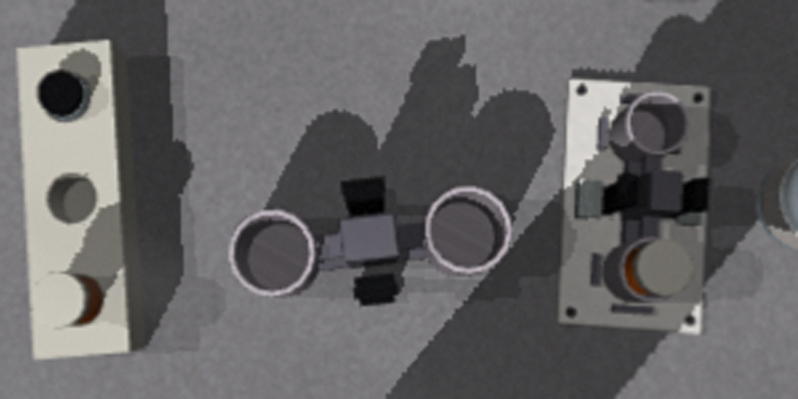

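```bash
python3 - <<'E'
from h import *
S=cam('scene');T=cam('top')
def s(x,y):return (S,x/2.96+170-.33,y/2.96+140-.33)
def t(x,y):return (T,x/2.66+200-.31,y/2.66+190-.31)
for n,a,b in [('newcap',s(597,32),t(60,299)),('inbcap',s(113,230),t(665,267)),('rim',s(163,381),t(656,123)),('hole1',s(641,145),t(71,198)),('blackcap',s(701,192),t(61,94))]:
    print(n,tri(a,b))
P=[onz(*t(*q),0.014) for q in [(581,90),(698,98),(570,313),(690,320)]]
Q=[onz(*s(*q),0.014) for q in [(248,449),(132,490),(184,271),(75,307)]]
print(np.round(P,4),np.mean(P,0));print(np.round(Q,4),np.mean(Q,0))
rt=[onz(*t(*q),0.07) for q in [(17,48),(110,40),(130,351),(34,359)]]
print(np.round(rt,4),np.mean(rt,0))
rs=[onz(*s(*q),0.07) for q in [(527,71),(685,264),(762,229),(608,45)]]
print(np.round(rs,4),np.mean(rs,0))
E
```

```text
newcap (array([0.45946544, 0.19888529, 0.13399298]), array([0.00084399, 0.00084399]))
inbcap (array([ 0.46933257, -0.21032201,  0.14130411]), array([0.0005178, 0.0005178]))
rim (array([ 0.5722274 , -0.22028929,  0.09372477]), array([0.00021403, 0.00021403]))
hole1 (array([0.53339593, 0.20468661, 0.06955701]), array([5.01970703e-05, 5.01970703e-05]))
blackcap (array([0.60761158, 0.20757155, 0.09283688]), array([0.00086071, 0.00086071]))
[[ 0.6099 -0.18    0.014 ]
 [ 0.6007 -0.2696  0.014 ]
 [ 0.4397 -0.1629  0.014 ]
 [ 0.4318 -0.253   0.014 ]] [ 0.52053762 -0.21636209  0.014     ]
[[ 0.6089 -0.1809  0.014 ]
 [ 0.6002 -0.2698  0.014 ]
 [ 0.4394 -0.1635  0.014 ]
 [ 0.4312 -0.2535  0.014 ]] [ 0.51993838 -0.21690022  0.014     ]
[[0.6468 0.2453 0.07  ]
 [0.6504 0.1751 0.07  ]
 [0.4214 0.1617 0.07  ]
 [0.4172 0.2319 0.07  ]] [0.53395028 0.20353922 0.07      ]
[[0.4226 0.1616 0.07  ]
 [0.6471 0.1723 0.07  ]
 [0.6474 0.2439 0.07  ]
 [0.4288 0.2379 0.07  ]] [0.53647537 0.20393019 0.07      ]
```

```bash
cat > plan.py <<'E'
import sys
from h import *
def plan(tgt,yawdeg,n=10,maxn=None):
    """ideal rows to go in n rows to tgt (TCP), tool y axis at yawdeg"""
    o=r.get_obs();A=R.from_quat(o['tool_rot']);p=o['position'];M=A.as_matrix()
    yaw=np.degrees(np.arctan2(M[1,1],M[0,1]));dy=-np.radians(((yawdeg-yaw)+180)%360-180)
    D=np.array(tgt)-p
    print('t',round(o['time'],2),'p',p.round(4),'yaw',yaw.round(2),'tilt',np.degrees(np.arccos(-M[2,0])).round(2),'D',D.round(4),'w',round(o['width'],4),'F',np.round(o['force'],1))
    for i in range(n):
        Ai=A*R.from_rotvec([dy*i/n,0,0])
        print((Ai.inv().apply(D/n)/0.05).round(2).tolist(),'yaw',round(dy/n/0.12,2))
if __name__=='__main__':
    a=list(map(float,sys.argv[1:]));plan(a[:3],a[3],int(a[4]) if len(a)>4 else 10)
E
python3 plan.py 0.459 0.199 0.44 -5.7 20
```

```text
t 1.35 p [ 0.2259 -0.5827  0.4047] yaw 21.19 tilt 0.0 D [0.2331 0.7817 0.0353] w 0.0854 F [0.9 0.1 0.7]
[-0.04, 0.5, -0.64] yaw 0.2
[-0.04, 0.48, -0.66] yaw 0.2
[-0.04, 0.47, -0.67] yaw 0.2
[-0.04, 0.45, -0.68] yaw 0.2
[-0.04, 0.44, -0.69] yaw 0.2
[-0.04, 0.42, -0.7] yaw 0.2
[-0.04, 0.4, -0.71] yaw 0.2
[-0.04, 0.39, -0.72] yaw 0.2
[-0.04, 0.37, -0.73] yaw 0.2
[-0.04, 0.35, -0.74] yaw 0.2
[-0.04, 0.34, -0.74] yaw 0.2
[-0.04, 0.32, -0.75] yaw 0.2
[-0.04, 0.3, -0.76] yaw 0.2
[-0.04, 0.28, -0.77] yaw 0.2
[-0.04, 0.27, -0.77] yaw 0.2
[-0.04, 0.25, -0.78] yaw 0.2
[-0.04, 0.23, -0.78] yaw 0.2
[-0.04, 0.21, -0.79] yaw 0.2
[-0.04, 0.19, -0.79] yaw 0.2
[-0.04, 0.17, -0.8] yaw 0.2
```

Request:
drive_tool --pt "-0.1 0.5 -0.64" --pt "-0.1 0.5 -0.65" --pt "-0.1 0.48 -0.66" --pt "-0.1 0.46 -0.68" --pt "-0.1 0.45 -0.68" --pt "-0.1 0.45 -0.7" --pt "-0.1 0.4 -0.7" --pt "-0.1 0.4 -0.72" --pt "-0.1 0.38 -0.72" --pt "-0.1 0.36 -0.73" --yaw '[0.2,0.2,0.2,0.2,0.2,0.2,0.2,0.2,0.2,0.2]' --hand 85 --force 30

```text
time: 2.35
position: [0.3525, -0.1839, 0.4557]
tool_rot: [0.471, 0.525, -0.472, 0.529]
force: [0.8, -0.3, 0.5]
width: 0.0848
```

```bash
python3 plan.py 0.459 0.199 0.44 -5.7 10
```

```text
t 2.35 p [ 0.3525 -0.1839  0.4557] yaw 6.38 tilt 0.28 D [ 0.1065  0.3829 -0.0157] w 0.0848 F [ 0.8 -0.3  0.5]
[0.03, 0.3, -0.74] yaw 0.18
[0.03, 0.28, -0.74] yaw 0.18
[0.03, 0.27, -0.75] yaw 0.18
[0.03, 0.25, -0.75] yaw 0.18
[0.03, 0.23, -0.76] yaw 0.18
[0.03, 0.22, -0.76] yaw 0.18
[0.03, 0.2, -0.77] yaw 0.18
[0.03, 0.18, -0.77] yaw 0.18
[0.03, 0.17, -0.78] yaw 0.18
[0.03, 0.15, -0.78] yaw 0.18
```

Request:
drive_tool --pt "0 0.3 -0.74" --pt "0 0.28 -0.74" --pt "0 0.27 -0.75" --pt "0 0.25 -0.75" --pt "0 0.23 -0.76" --pt "0 0.22 -0.76" --pt "0 0.2 -0.77" --pt "0 0.2 -0.77" --pt "0 0.18 -0.78" --pt "0 0.16 -0.78" --yaw '[0.18,0.18,0.18,0.18,0.18,0.18,0.18,0.18,0.18,0.18]'

```text
time: 3.35
position: [0.4645, 0.2153, 0.4591]
tool_rot: [0.53, 0.466, -0.525, 0.476]
force: [0.5, -0.9, -0.0]
width: 0.0851
```

```bash
python3 - <<'E'
from h import *
o=r.get_obs();im=r.camera('wrist');cv2.imwrite('pics/w2.png',im)
c=cam('wrist',o)
print(o['position'],r.get_obs()['position'],o['qd'].round(3))
for n,X in [('tubecap',[.459,.199,.135]),('hole1',[.534,.2037,.07]),('vial',[.6085,.208,.095])]: print(n,proj(c,X))
for t in('tube_new_mid','rack_hole1'): print(t,[(d['confidence'],d['point']) for d in r.place_of(t,'wrist')][:3])
for d in r.cut_out('tube_new_mid','wrist')[:3]:print(d['confidence'],d['rect'])
E
python3 plan.py 0.459 0.199 0.34 -5.7 10
```

```text
[0.46448762 0.21532307 0.45907706] [0.46624036 0.21950915 0.45945553] [ 0.654  0.425 -0.534 -0.014  0.103  0.874]
tubecap [[341.8845187  228.29283096]]
hole1 [[326.0401173  138.91395335]]
vial [[311.88750154  52.57881057]]
tube_new_mid [(0.8, [215.7, 337.4])]
rack_hole1 [(0.96, [140.1, 323.5])]
0.63 [317.2, 198.4, 363.7, 247.0]
t 3.55 p [0.4642 0.2141 0.4586] yaw -6.31 tilt 0.82 D [-0.0052 -0.0151 -0.1186] w 0.085 F [ 0.5 -0.5 -0. ]
[0.24, -0.01, 0.03] yaw -0.01
[0.24, -0.01, 0.03] yaw -0.01
[0.24, -0.01, 0.03] yaw -0.01
[0.24, -0.01, 0.03] yaw -0.01
[0.24, -0.01, 0.03] yaw -0.01
[0.24, -0.01, 0.03] yaw -0.01
[0.24, -0.01, 0.03] yaw -0.01
[0.24, -0.01, 0.03] yaw -0.01
[0.24, -0.01, 0.03] yaw -0.01
[0.24, -0.01, 0.03] yaw -0.01
```

View pics/w2.png

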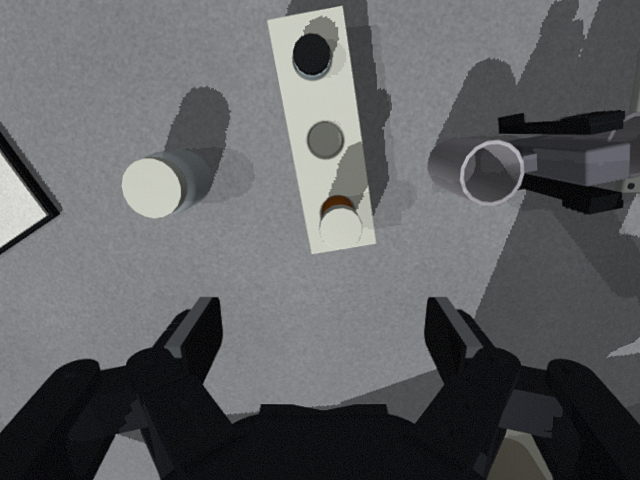

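Request:
drive_tool --pt "0.2 0 0.06" --pt "0.24 0 0.06" --pt "0.24 0 0.06" --pt "0.24 0 0.06" --pt "0.24 0 0.06" --pt "0.24 0 0.06" --pt "0.24 0 0.06" --pt "0.2 0 0" --pt "0.1 0 0" --pt "0 0 0" --yaw '[0,0,0,0,0,0,0,0,0,0]'

```text
time: 4.55
position: [0.4603, 0.1834, 0.3508]
tool_rot: [-0.529, -0.466, 0.529, -0.473]
force: [-0.1, 0.4, 0.4]
width: 0.0847
```

```bash
python3 - <<'E'
from h import *
o=r.get_obs();im=r.camera('wrist');cv2.imwrite('pics/w3.png',im)
c=cam('wrist',o)
print(o['position'],r.get_obs()['position'],o['qd'].round(3))
for n,X in [('tubecap',[.459,.199,.135]),('hole1',[.534,.2037,.07])]: print(n,proj(c,X))
E
python3 plan.py 0.459 0.199 0.277 -5.7 10
```

```text
[0.46027804 0.18335012 0.35083918] [0.46037573 0.1834386  0.3512156 ] [-0.005  0.002 -0.002  0.001 -0.003 -0.   ]
tubecap [[293.89446688 274.40840581]]
hole1 [[278.47032604 137.90161345]]
t 4.6 p [0.4604 0.1834 0.3512] yaw -6.79 tilt 0.65 D [-0.0014  0.0156 -0.0742] w 0.0851 F [-0.2  0.5  0.3]
[0.15, -0.01, -0.03] yaw -0.02
[0.15, -0.01, -0.03] yaw -0.02
[0.15, -0.01, -0.03] yaw -0.02
[0.15, -0.01, -0.03] yaw -0.02
[0.15, -0.01, -0.03] yaw -0.02
[0.15, -0.01, -0.03] yaw -0.02
[0.15, -0.01, -0.03] yaw -0.02
[0.15, -0.01, -0.03] yaw -0.02
[0.15, -0.01, -0.03] yaw -0.02
[0.15, -0.01, -0.03] yaw -0.02
```

View pics/w3.png

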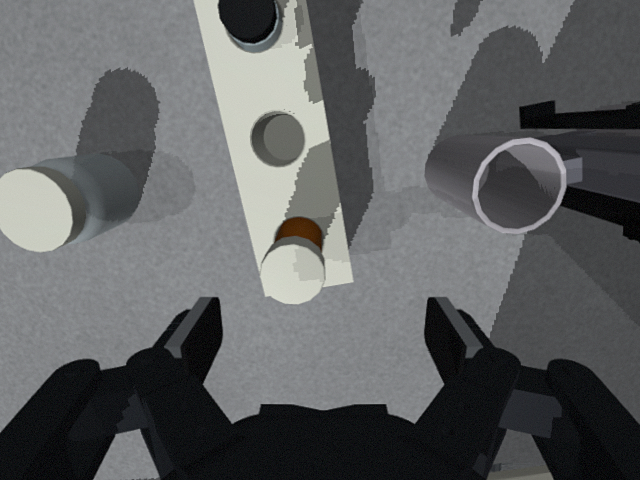

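```bash
sed -i "s/p=o\['position'\];M=A.as_matrix()/M=A.as_matrix();p=o['position']+0.155*M[:,0]/; s/'tilt',/'toolx',M[:,0].round(4),'tilt',/" plan.py; python3 plan.py 0.459 0.199 0.122 -5.7 8
```

```text
t 4.6 p [0.4615 0.1821 0.1962] yaw -6.79 toolx [ 0.0075 -0.0085 -0.9999] tilt 0.65 D [-0.0025  0.0169 -0.0742] w 0.0851 F [-0.2  0.5  0.3]
[0.19, -0.01, -0.04] yaw -0.02
[0.19, -0.01, -0.04] yaw -0.02
[0.19, -0.01, -0.04] yaw -0.02
[0.19, -0.01, -0.04] yaw -0.02
[0.19, -0.01, -0.04] yaw -0.02
[0.19, -0.01, -0.04] yaw -0.02
[0.19, -0.01, -0.04] yaw -0.02
[0.19, -0.01, -0.04] yaw -0.02
```

Request:
drive_tool --pt "0 -0.03 -0.12" --pt "0 -0.03 -0.12" --pt "0 0 -0.08" --pt "0.2 0 0" --pt "0.25 0 0" --pt "0.25 0 0" --pt "0.2 0 0" --pt "0.1 0 0" --pt "0 0 0" --pt "0 0 0" --yaw '[-0.1,-0.05,0,0,0,0,0,0,0,0]'

```text
time: 5.6
position: [0.4598, 0.2014, 0.2971]
tool_rot: [0.524, 0.471, -0.523, 0.479]
force: [0.1, 1.5, 0.0]
width: 0.0851
```

```bash
python3 plan.py 0.459 0.199 0.122 -5.7 5
```

```text
t 5.6 p [0.4611 0.2002 0.1421] yaw -5.61 toolx [ 0.0087 -0.008  -0.9999] tilt 0.68 D [-0.0021 -0.0012 -0.0201] w 0.0851 F [0.1 1.5 0. ]
[0.08, -0.01, 0.0] yaw 0.0
[0.08, -0.01, 0.0] yaw 0.0
[0.08, -0.01, 0.0] yaw 0.0
[0.08, -0.01, 0.0] yaw 0.0
[0.08, -0.01, 0.0] yaw 0.0
```

Request:
drive_tool --pt "0.1 -0.02 0" --pt "0.15 -0.02 0.02" --pt "0.1 0 0" --pt "0.06 0 0" --pt "0 0 0" --pt "0 0 0" --pt "0 0 0" --pt "0 0 0" --pt "0 0 0" --pt "0 0 0" --yaw '[0,0,0,0,0,0,0,0,0,0]'

```text
time: 6.6
position: [0.4584, 0.2005, 0.2761]
tool_rot: [0.525, 0.47, -0.523, 0.479]
force: [-1.0, -0.5, 0.4]
width: 0.085
```

```bash
python3 plan.py 0.459 0.199 0.122 -5.7 1;python3 - <<'E'
from h import *
o=r.get_obs();im=r.camera('wrist');cv2.imwrite('pics/w4.png',im)
E
```

```text
t 6.6 p [0.4601 0.1994 0.1211] yaw -5.63 toolx [ 0.0114 -0.0069 -0.9999] tilt 0.76 D [-0.0011 -0.0004  0.0009] w 0.085 F [-1.  -0.5  0.4]
[-0.02, -0.02, 0.01] yaw 0.01
```

View pics/w4.png

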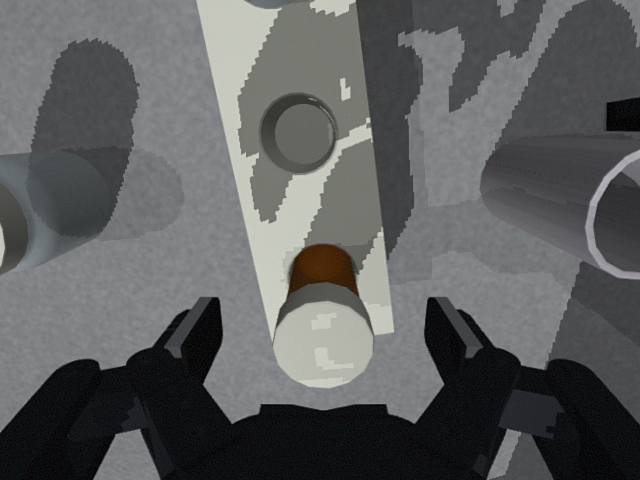

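The cap at (323,338) is centred between the pads at columns 220 and 427. Now I close on it.

Request:
drive_tool --pt "0 0 0" --pt "0 0 0" --pt "0 0 0" --pt "0 0 0" --pt "0 0 0" --pt "0 0 0" --pt "0 0 0" --pt "0 0 0" --pt "0 0 0" --pt "0 0 0" --yaw '[0,0,0,0,0,0,0,0,0,0]' --hand 10 --force 35

```text
time: 7.65
position: [0.4585, 0.2005, 0.2764]
tool_rot: [0.526, 0.47, -0.522, 0.479]
force: [0.1, 0.5, 1.4]
width: 0.0367
```

```bash
python3 plan.py 0.459 0.199 0.30 -5.7 1;python3 - <<'E'
from h import *
o=r.get_obs();im=r.camera('wrist');cv2.imwrite('pics/w5.png',im)
E
```

```text
t 7.65 p [0.4603 0.1995 0.1214] yaw -5.63 toolx [ 0.012  -0.0066 -0.9999] tilt 0.78 D [-0.0013 -0.0005  0.1786] w 0.0367 F [0.1 0.5 1.4]
[-3.57, 0.02, 0.03] yaw 0.01
```

View pics/w5.png

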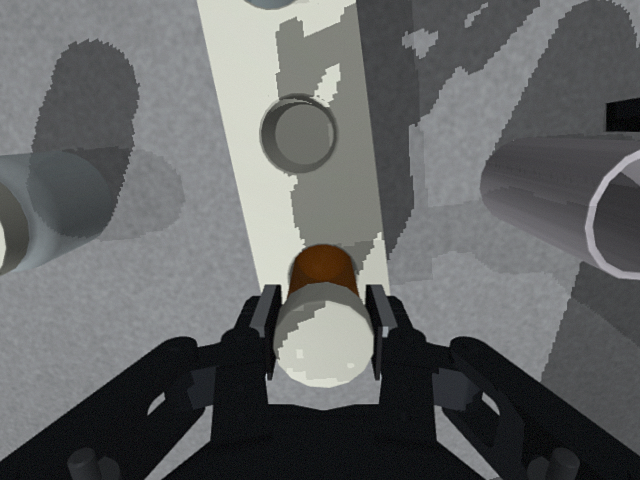

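Request:
drive_tool --pt "-0.1 0 0" --pt "-0.3 0 0" --pt "-0.5 0.01 0" --pt "-0.6 0.01 0" --pt "-0.7 0.01 0" --pt "-0.7 0.01 0" --pt "-0.7 0.01 0" --pt "-0.6 0.01 0" --pt "-0.4 0 0" --pt "-0.1 0 0" --yaw '[0,0,0,0,0,0,0,0,0,0]'

```text
time: 8.7
position: [0.4571, 0.2013, 0.5209]
tool_rot: [-0.524, -0.471, 0.524, -0.479]
force: [0.1, 0.1, -1.2]
width: 0.0368
```

```bash
python3 plan.py 0.572 -0.2212 0.36 -5.7 10;python3 - <<'E'
from h import *
o=r.get_obs();im=r.camera('wrist');cv2.imwrite('pics/w6.png',im)
im=r.camera('scene');cv2.imwrite('pics/s6.png',im)
E
```

```text
t 8.7 p [0.4582 0.1999 0.3659] yaw -5.63 toolx [ 0.007  -0.0086 -0.9999] tilt 0.63 D [ 0.1138 -0.4211 -0.0059] w 0.0368 F [ 0.1  0.1 -1.2]
[0.02, 0.31, 0.82] yaw 0.0
[0.02, 0.31, 0.82] yaw 0.0
[0.02, 0.31, 0.82] yaw 0.0
[0.02, 0.31, 0.82] yaw 0.0
[0.02, 0.31, 0.82] yaw 0.0
[0.02, 0.31, 0.82] yaw 0.0
[0.02, 0.31, 0.82] yaw 0.0
[0.02, 0.31, 0.82] yaw 0.0
[0.02, 0.31, 0.82] yaw 0.0
[0.02, 0.31, 0.82] yaw 0.0
```

View pics/w6.png

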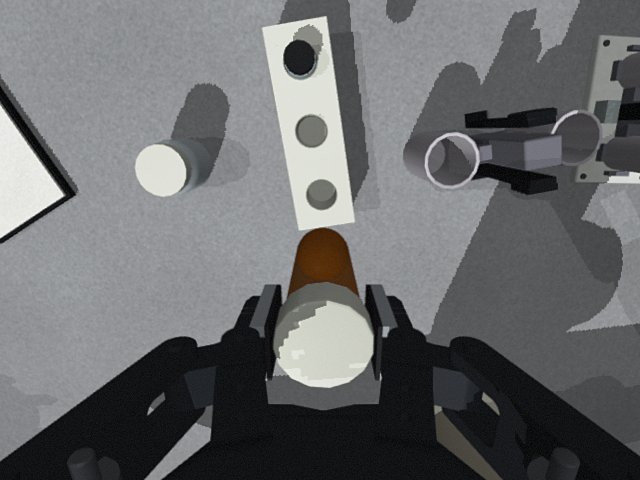

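View pics/s6.png

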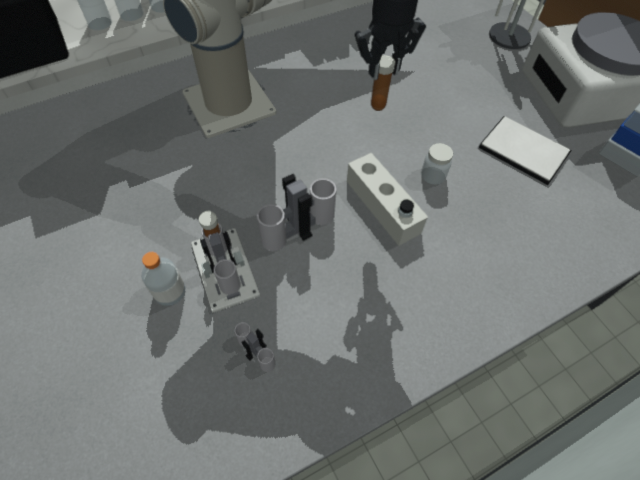

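The tube hangs straight in the fingers (wrist (323,300)) and its hole at (321,193) is empty. I carry it across at this height.

Request:
drive_tool --pt "0 0.1 0.3" --pt "0 0.2 0.55" --pt "0 0.28 0.75" --pt "0 0.3 0.8" --pt "0 0.3 0.8" --pt "0 0.3 0.8" --pt "0 0.3 0.8" --pt "0 0.3 0.8" --pt "0 0.28 0.75" --pt "0 0.2 0.5" --yaw '[0,0,0,0,0,0,0,0,0,0]'

```text
time: 9.8
position: [0.5503, -0.1625, 0.5015]
tool_rot: [-0.513, -0.481, 0.531, -0.473]
force: [0.5, 0.4, -0.3]
width: 0.0373
```

```bash
python3 plan.py 0.572 -0.2212 0.29 -5.7 5
```

```text
t 9.8 p [ 0.5464 -0.1637  0.3466] yaw -5.19 toolx [-0.0257 -0.0077 -0.9996] tilt 1.54 D [ 0.0256 -0.0575 -0.0566] w 0.0373 F [ 0.5  0.4 -0.3]
[0.23, 0.13, 0.22] yaw 0.01
[0.23, 0.13, 0.22] yaw 0.01
[0.23, 0.13, 0.22] yaw 0.01
[0.23, 0.13, 0.22] yaw 0.01
[0.23, 0.13, 0.22] yaw 0.01
```

Request:
drive_tool --pt "0 0.15 0.25" --pt "0 0.15 0.25" --pt "0.05 0.12 0.25" --pt "0.1 0.1 0.2" --pt "0.2 0 0.05" --pt "0.2 0 0" --pt "0.2 0 0" --pt "0.1 0 0" --pt "0 0 0" --pt "0 0 0" --yaw '[0,0,0,0,0,0,0,0,0,0]'

```text
time: 10.8
position: [0.5706, -0.2165, 0.4477]
tool_rot: [-0.512, -0.485, 0.532, -0.469]
force: [0.5, -1.1, -1.0]
width: 0.037
```

```bash
python3 plan.py 0.572 -0.2212 0.22 -5.7 5;python3 - <<'E'
from h import *
o=r.get_obs()
for n in('wrist','top','scene'):
    im=r.camera(n);cv2.imwrite(f'pics/{n}7.png',im)
M=R.from_quat(o['tool_rot']).as_matrix();print(o['qd'].round(3));g=o['position']+.155*M[:,0]
c=cam('wrist',o)
a=np.linspace(0,2*np.pi,24)
for z in(.094,):
  P=proj(c,np.array([.572,-.2212,z])+np.c_[.0215*np.cos(a),.0215*np.sin(a),0*a])
im=cv2.imread('pics/wrist7.png')
for q in P: cv2.circle(im,tuple(int(round(v)) for v in q),1,(0,255,0),-1)
cv2.imwrite('pics/w7.png',im)
E
```

```text
t 10.8 p [ 0.5649 -0.2169  0.2928] yaw -5.15 toolx [-0.037  -0.0025 -0.9993] tilt 2.12 D [ 0.0071 -0.0043 -0.0728] w 0.037 F [ 0.5 -1.1 -1. ]
[0.29, 0.04, 0.01] yaw 0.02
[0.29, 0.04, 0.01] yaw 0.02
[0.29, 0.04, 0.01] yaw 0.02
[0.29, 0.04, 0.01] yaw 0.02
[0.29, 0.04, 0.01] yaw 0.02
[ 0.006  0.001  0.007 -0.    -0.004  0.001]
```

View pics/w7.png

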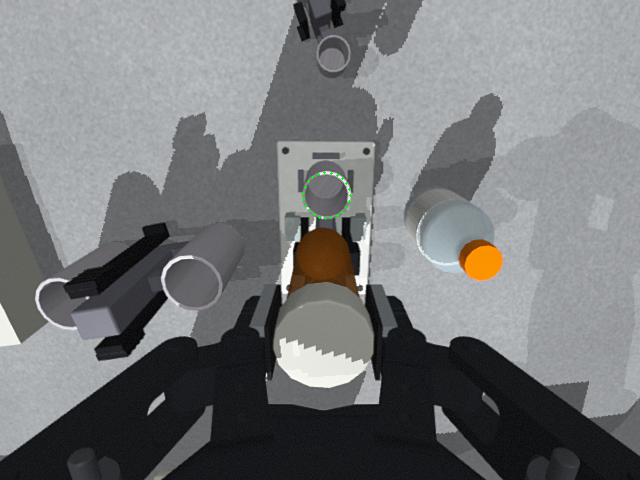

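View pics/scene7.png

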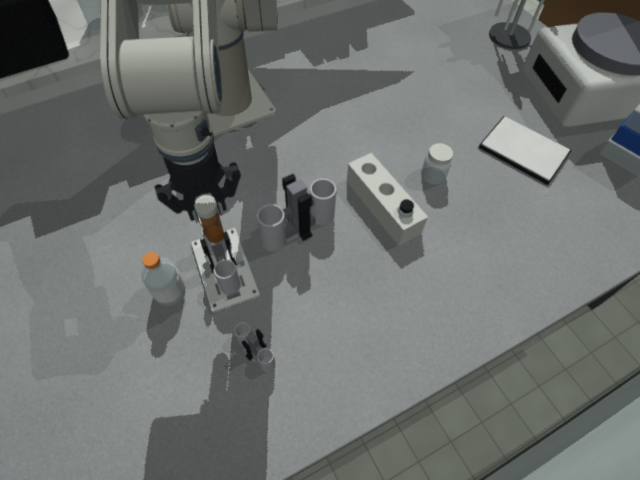

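The predicted rim circle, in green at (327,195), lies on the real free-well rim. The tool is tilted 2°, so I aim the tube's axis rather than the flange.

Request:
drive_tool --pt "0 0.1 0.04" --pt "0 0.1 0.03" --pt "0.1 0.01 0" --pt "0.2 0.01 0" --pt "0.2 0.01 0" --pt "0.2 0.01 0" --pt "0.2 0.01 0" --pt "0.1 0 0" --pt "0.05 0 0" --pt "0 0 0" --yaw '[0,0.08,0,0,0,0,0,0,0,0]'

```text
time: 11.95
position: [0.5818, -0.222, 0.39]
tool_rot: [-0.514, -0.482, 0.535, -0.466]
force: [0.3, 0.3, -0.9]
width: 0.037
```

```bash
cat > tb.py <<'E'
from h import *
M0=R.from_quat([0.526,0.47,-0.522,0.479]).as_matrix(); D0=M0.T@np.array([0,0,-1.]);g0=np.array([.4603,.1995,.1214])
o=r.get_obs();M=R.from_quat(o['tool_rot']).as_matrix();g=o['position']+.155*M[:,0]
d=M@D0; off=M@(M0.T@(np.array([.459,.1993,.075])-g0)); mid=g+off
print('t',round(o['time'],2),'g',g.round(4),'mid',mid.round(4),'tubedir',d.round(4),'bottom',(mid+.06*d).round(4),'hemi',(mid+.043*d).round(4),'F',o['force'].round(1),'w',round(o['width'],4))
W=np.array([.572,-.2212,.019]);print('mid-floor',(mid-W).round(4),'hemi-axis',(mid+.043*d-W)[:2].round(4),'at rim',(mid+d*(mid[2]-.094)-W)[:2].round(4))
print('move 10mm down+ xy error(tool units):',(M.T@np.array([0,0,-.01])/.05).round(3),(M.T@np.append((W-mid-.014*d)[:2],0)/.05).round(3), 'qd',np.abs(o['qd']).max().round(3))
E
python3 tb.py; python3 - <<'E'
from h import *
for n in('wrist','top','scene'):
    im=r.camera(n);cv2.imwrite(f'pics/{n}8.png',im)
im=cv2.imread('pics/scene8.png')[170:320,150:350];b=cv2.imread('pics/wrist8.png')
cv2.imwrite('pics/m8.png',np.vstack([cv2.resize(im,(400,300),interpolation=cv2.INTER_CUBIC),cv2.resize(b,(400,300))]))
E
```

```text
t 11.95 g [ 0.5761 -0.2224  0.2351] mid [ 0.5725 -0.2225  0.1889] tubedir [-0.0496  0.003  -0.9988] bottom [ 0.5695 -0.2223  0.1289] hemi [ 0.5704 -0.2224  0.1459] F [ 0.3  0.3 -0.9] w 0.037
mid-floor [ 0.0005 -0.0013  0.1699] hemi-axis [-0.0016 -0.0012] at rim [-0.0042 -0.001 ]
move 10mm down+ xy error(tool units): [ 0.2    0.007 -0.001] [-0.     0.001 -0.025] qd 0.003
```

View pics/m8.png

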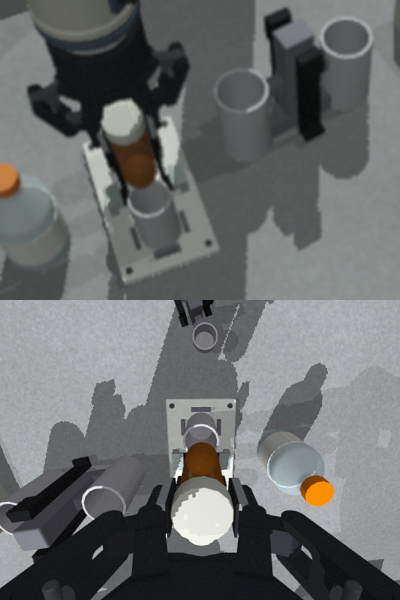

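```bash
python3 - <<'E'
from h import *
mid=np.array([.5725,-.2225,.1889]);d=np.array([-.0496,.003,-.9988])
S=cam('scene');im=cv2.imread('pics/scene8.png')
a=np.linspace(0,2*np.pi,40)
sc=5;x0,y0=180,190;crop=cv2.resize(im[y0:y0+110,x0:x0+90],None,fx=sc,fy=sc,interpolation=cv2.INTER_CUBIC)
def dr(C,rad,col):
    for q in proj(S,C+np.c_[rad*np.cos(a),rad*np.sin(a),0*a]):
        cv2.circle(crop,(int((q[0]-x0+.5)*sc),int((q[1]-y0+.5)*sc)),1,col,-1)
dr(mid-.06*d,.019,(0,255,0));dr(mid-.043*d,.019,(0,255,0));dr(mid+.043*d,.017,(255,255,0));dr(np.array([.572,-.2212,.094]),.0215,(0,0,255))
cv2.imwrite('pics/o8.png',crop)
E
```

```text
(no output)
```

View pics/o8.png

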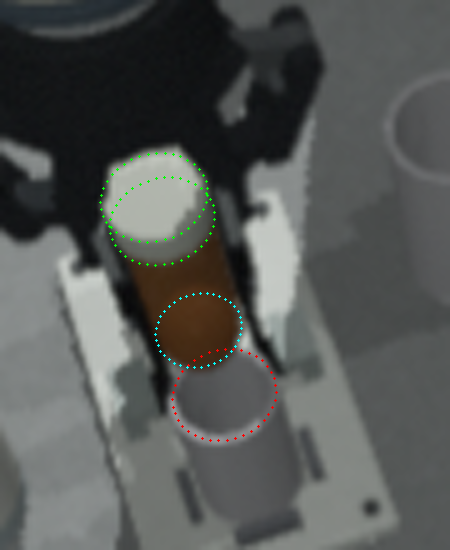

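Model overlay agrees with the picture to about 1 mm: cap (204,228) and well rim (225,269) in scene pixels. Lowering into the well.

Request:
drive_tool --pt "0.1 0 -0.02" --pt "0.15 0.005 0" --pt "0.2 0.01 0" --pt "0.2 0.01 0" --pt "0.2 0.005 0" --pt "0.2 0.01 0" --pt "0.15 0.005 0" --pt "0.1 0.005 0" --pt "0.05 0 0" --pt "0 0 0" --yaw '[0,0,0,0,0,0,0,0,0,0]'

```text
time: 13.1
position: [0.5824, -0.2216, 0.3173]
tool_rot: [-0.514, -0.482, 0.534, -0.467]
force: [0.7, 0.4, -0.8]
width: 0.0371
```

```bash
python3 tb.py
```

```text
t 13.1 g [ 0.5769 -0.2221  0.1624] mid [ 0.5734 -0.2221  0.1161] tubedir [-0.048   0.0024 -0.9988] bottom [ 0.5705 -0.222   0.0561] hemi [ 0.5713 -0.222   0.0731] F [ 0.7  0.4 -0.8] w 0.0371
mid-floor [ 0.0014 -0.0009  0.0971] hemi-axis [-0.0007 -0.0008] at rim [ 0.0003 -0.0009]
move 10mm down+ xy error(tool units): [ 0.2    0.007 -0.001] [ 0.    -0.016 -0.017] qd 0.005
```

Request:
drive_tool --pt "0.08 -0.01 -0.02" --pt "0.12 0 0" --pt "0.12 0 0" --pt "0.12 0 0" --pt "0.1 0 0" --pt "0.06 0 0" --pt "0.04 0 0" --pt "0 0 0" --pt "0 0 0" --pt "0 0 0" --yaw '[0,0,0,0,0,0,0,0,0,0]'

```text
time: 14.1
position: [0.5812, -0.2207, 0.2835]
tool_rot: [-0.515, -0.481, 0.534, -0.467]
force: [-1.1, -0.7, -1.1]
width: 0.0366
```

```bash
python3 tb.py
```

```text
t 14.1 g [ 0.576  -0.2213  0.1286] mid [ 0.5726 -0.2215  0.0823] tubedir [-0.0461  0.0017 -0.9989] bottom [ 0.5698 -0.2213  0.0224] hemi [ 0.5706 -0.2214  0.0394] F [-1.1 -0.7 -1.1] w 0.0366
mid-floor [ 0.0006 -0.0003  0.0633] hemi-axis [-0.0014 -0.0002] at rim [ 0.0011 -0.0003]
move 10mm down+ xy error(tool units): [ 0.2    0.007 -0.001] [-0.     0.    -0.005] qd 0.003
```

Request:
drive_tool --pt "0.02 0 0" --pt "0.02 0 0" --pt "0.02 0 0" --pt "0 0 0" --pt "0 0 0" --pt "0 0 0" --pt "0 0 0" --pt "0 0 0" --pt "0 0 0" --pt "0 0 0" --yaw '[0,0,0,0,0,0,0,0,0,0]'

```text
time: 15.1
position: [0.5813, -0.2208, 0.281]
tool_rot: [-0.515, -0.481, 0.534, -0.468]
force: [-0.1, -0.2, -0.0]
width: 0.0366
```

```bash
python3 tb.py
```

```text
t 15.1 g [ 0.5764 -0.2215  0.1261] mid [ 0.573  -0.2217  0.0798] tubedir [-0.0449  0.0012 -0.999 ] bottom [ 0.5703 -0.2216  0.0198] hemi [ 0.571  -0.2216  0.0368] F [-0.1 -0.2 -0. ] w 0.0366
mid-floor [ 0.001  -0.0005  0.0608] hemi-axis [-0.001  -0.0004] at rim [ 0.0016 -0.0005]
move 10mm down+ xy error(tool units): [ 0.2    0.006 -0.002] [ 0.    -0.008 -0.008] qd 0.002
```

Request:
drive_tool --pt "0.02 0 0" --pt "0.02 0 0" --pt "0.02 0 0" --pt "0 0 0" --pt "0 0 0" --pt "0 0 0" --pt "0 0 0" --pt "0 0 0" --pt "0 0 0" --pt "0 0 0" --yaw '[0,0,0,0,0,0,0,0,0,0]'

```text
time: 16.1
position: [0.5823, -0.221, 0.2802]
tool_rot: [-0.516, -0.479, 0.533, -0.469]
force: [-0.3, 0.8, 1.3]
width: 0.0372
```

```bash
python3 tb.py
```

```text
t 16.1 g [ 0.5779 -0.2219  0.1253] mid [ 0.5747 -0.222   0.079 ] tubedir [-4.130e-02  3.000e-04 -9.991e-01] bottom [ 0.5722 -0.222   0.019 ] hemi [ 0.5729 -0.222   0.036 ] F [-0.3  0.8  1.3] w 0.0372
mid-floor [ 0.0027 -0.0008  0.06  ] hemi-axis [ 0.0009 -0.0008] at rim [ 0.0033 -0.0008]
move 10mm down+ xy error(tool units): [ 0.2    0.006 -0.002] [ 0.001 -0.043 -0.013] qd 0.002
```

Height, z-force (+1.3 N) and the stall after 0.8 of 3 mm all say the tube is on the floor. Releasing.

Request:
drive_tool --pt "0 0 0" --pt "0 0 0" --pt "0 0 0" --pt "0 0 0" --pt "0 0 0" --pt "0 0 0" --pt "0 0 0" --pt "0 0 0" --pt "0 0 0" --pt "0 0 0" --yaw '[0,0,0,0,0,0,0,0,0,0]' --hand 75

```text
time: 17.1
position: [0.5824, -0.2211, 0.2799]
tool_rot: [-0.516, -0.479, 0.533, -0.469]
force: [-0.4, 0.0, -0.1]
width: 0.075
```

```bash
python3 tb.py; python3 - <<'E'
from h import *
for n in('wrist','scene'):
    im=r.camera(n);cv2.imwrite(f'pics/{n}9.png',im)
im=cv2.imread('pics/scene9.png')[170:320,150:350];b=cv2.imread('pics/wrist9.png')
cv2.imwrite('pics/m9.png',np.vstack([cv2.resize(im,(400,300),interpolation=cv2.INTER_CUBIC),cv2.resize(b,(400,300))]))
E
```

```text
t 17.1 g [ 0.578  -0.2219  0.1249] mid [ 0.5748 -0.2221  0.0786] tubedir [-4.110e-02  2.000e-04 -9.992e-01] bottom [ 0.5723 -0.2221  0.0187] hemi [ 0.573  -0.2221  0.0356] F [-0.4  0.  -0.1] w 0.075
mid-floor [ 0.0028 -0.0009  0.0596] hemi-axis [ 0.001  -0.0009] at rim [ 0.0034 -0.0009]
move 10mm down+ xy error(tool units): [ 0.2    0.006 -0.002] [ 0.001 -0.045 -0.014] qd 0.002
```

View pics/m9.png

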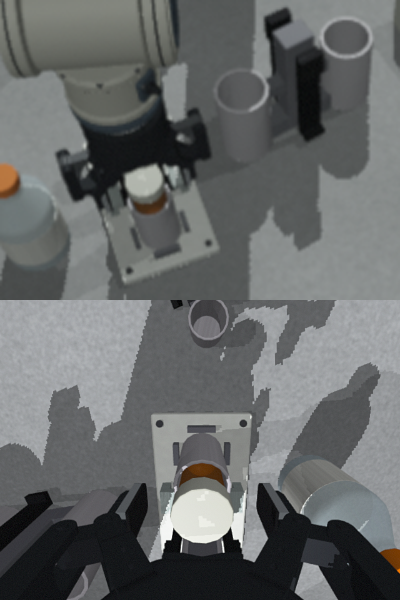

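```bash
python3 - <<'E'
from h import *
S=cam('scene');T=cam('top')
print(tri((S,152,259),(T,525,261)))
print([ [round(float(v)) for v in d['point']] for d in r.place_of('reagent','scene')][:2])
d=r.place_of('reagent','scene')
print(onz(S,d[0]['point'][1],d[0]['point'][0],0))
E
python3 plan.py 0.578 -0.222 0.20 -5.7 5
```

```text
(array([ 0.51656934, -0.34503339,  0.14701481]), array([0.00144157, 0.00144157]))
[[293, 167]]
[ 0.51731914 -0.35349527  0.        ]
t 17.3 p [ 0.578  -0.2219  0.1249] yaw -5.79 toolx [-0.0283 -0.0055 -0.9996] tilt 1.65 D [ 0.     -0.0001  0.0751] w 0.075 F [ 0.2  0.1 -0.5]
[-0.3, -0.01, 0.0] yaw -0.0
[-0.3, -0.01, 0.0] yaw -0.0
[-0.3, -0.01, 0.0] yaw -0.0
[-0.3, -0.01, 0.0] yaw -0.0
[-0.3, -0.01, 0.0] yaw -0.0
```

Request:
drive_tool --pt "-0.1 0 0" --pt "-0.2 -0.01 0" --pt "-0.3 -0.01 0" --pt "-0.4 -0.01 0" --pt "-0.4 -0.01 0" --pt "-0.2 -0.01 0" --pt "0 -0.25 0" --pt "0 -0.35 0" --pt "0 -0.35 0" --pt "0 -0.2 0" --yaw '[0,0,0,0,0,0,0,0,0,0]'

```text
time: 18.3
position: [0.5216, -0.2139, 0.3696]
tool_rot: [-0.516, -0.479, 0.533, -0.47]
force: [-0.2, 0.4, -0.8]
width: 0.0748
```

Request:
drive_tool --pt "0 0 0" --pt "0 0 0" --pt "0 0 0" --pt "0 0 0" --pt "0 0 0" --pt "0 0 0" --pt "0 0 0" --pt "0 0 0" --pt "0 0 0" --pt "0 0 0" --yaw '[0,0,0,0,0,0,0,0,0,0]' --hand 85

```text
time: 19.3
position: [0.5217, -0.2139, 0.3685]
tool_rot: [-0.516, -0.479, 0.533, -0.47]
force: [0.3, -0.7, 0.2]
width: 0.0851
```

```bash
python3 plan.py 0.5203 -0.2163 0.119 -5.7 5; python3 - <<'E'
from h import *
o=r.get_obs();im=r.camera('wrist');cv2.imwrite('pics/w10.png',im);s=r.camera('scene');cv2.imwrite('pics/s10.png',s)
c=cam('wrist',o)
g=np.array([.5203,-.2163]);ex=np.array([.995,-.0996]);ey=np.array([.0996,.995])
for x,y,z in [(0,0,.134),(0,.029,.132),(0,-.029,.132),(52e-3,0,.139),(.011,.011,.134),(-.011,.011,.134)]:
    X=np.append(g+ex*x+ey*y,z);q=proj(c,X)[0];print((x,y,z),q.round(1));cv2.circle(im,tuple(int(round(v)) for v in q),2,(0,255,0),-1)
cv2.imwrite('pics/w10o.png',im)
E
```

```text
t 19.3 p [ 0.5176 -0.2148  0.2135] yaw -5.75 toolx [-0.0264 -0.0062 -0.9996] tilt 1.56 D [ 0.0027 -0.0015 -0.0945] w 0.0851 F [ 0.3 -0.7  0.2]
[0.38, 0.02, 0.0] yaw -0.0
[0.38, 0.02, 0.0] yaw -0.0
[0.38, 0.02, 0.0] yaw -0.0
[0.38, 0.02, 0.0] yaw -0.0
[0.38, 0.02, 0.0] yaw -0.0
(0, 0, 0.134) [324.6 247.5]
(0, 0.029, 0.132) [277.6 246.5]
(0, -0.029, 0.132) [371.4 246.1]
(0.052, 0, 0.139) [324.7 162.4]
(0.011, 0.011, 0.134) [306.3 230.4]
(-0.011, 0.011, 0.134) [306.9 264.1]
```

View pics/w10o.png

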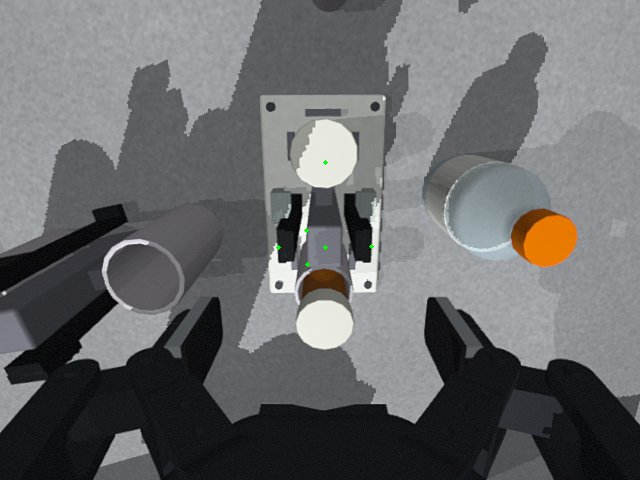

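View pics/s10.png

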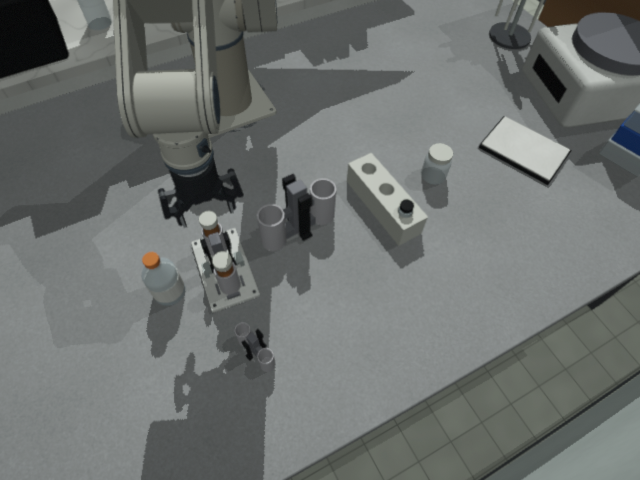

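```bash
python3 - <<'E'
from h import *
im=cv2.imread('pics/s10.png');cv2.imwrite('pics/s10c.png',cv2.resize(im[195:315,180:270],None,fx=5,fy=5,interpolation=cv2.INTER_CUBIC))
W=cam('wrist');S=cam('scene')
print(tri((W,324.5,153.5),(S,222,259.5)))
print(tri((W,324.5,322),(S,208,219.4)))
E
```

```text
(array([ 0.57691661, -0.22116294,  0.13878577]), array([0.00066918, 0.00066918]))
(array([ 0.46056907, -0.2101963 ,  0.1223551 ]), array([0.00019887, 0.00019887]))
```

View pics/s10c.png

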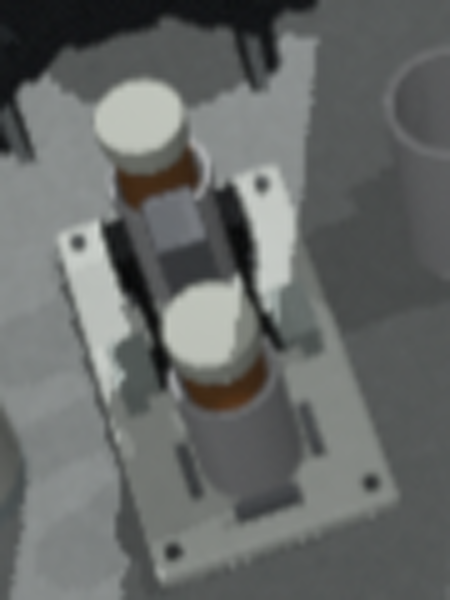

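Free-tube cap top triangulates to z 0.1388 (seated; leaning about 5 mm), and the tower and pads lie where predicted at (325,247) and columns 278/371. Descending onto the grip.

Request:
drive_tool --pt "0.1 0.02 0.01" --pt "0.25 0.02 0.01" --pt "0.3 0.015 0" --pt "0.3 0.01 0" --pt "0.3 0.01 0" --pt "0.2 0.01 0" --pt "0.1 0.01 0" --pt "0.05 0 0" --pt "0 0 0" --pt "0 0 0" --yaw '[0,0,0,0,0,0,0,0,0,0]'

```text
time: 20.4
position: [0.5241, -0.2161, 0.2811]
tool_rot: [-0.516, -0.479, 0.533, -0.469]
force: [0.3, 0.0, 0.6]
width: 0.0852
```

```bash
python3 plan.py 0.5203 -0.2163 0.114 -5.7 1; python3 - <<'E'
from h import *
cv2.imwrite('pics/w11.png',r.camera('wrist'))
E
```

```text
t 20.4 p [ 0.5198 -0.217   0.1261] yaw -5.76 toolx [-0.0276 -0.0057 -0.9996] tilt 1.61 D [ 0.0005  0.0007 -0.0121] w 0.0852 F [0.3 0.  0.6]
[0.24, 0.02, -0.02] yaw -0.01
```

View pics/w11.png

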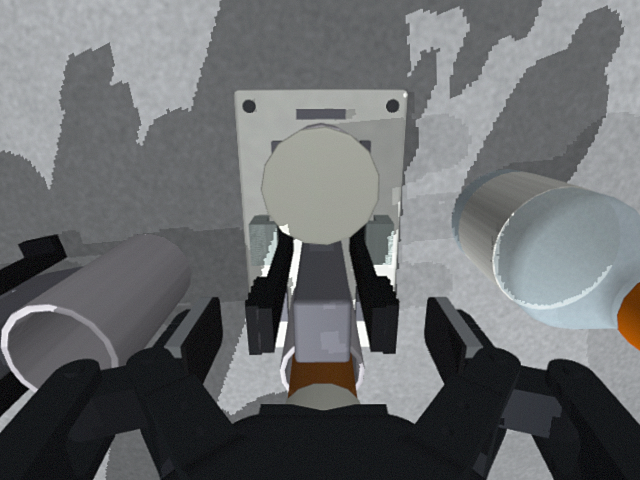

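Request:
drive_tool --pt "0.08 0.005 -0.01" --pt "0.1 0.005 0" --pt "0.06 0 0" --pt "0.02 0 0" --pt "0 0 0" --pt "0 0 0" --pt "0 0 0" --pt "0 0 0" --pt "0 0 0" --pt "0 0 0" --yaw '[0,0,0,0,0,0,0,0,0,0]'

```text
time: 21.45
position: [0.5248, -0.2159, 0.2686]
tool_rot: [-0.516, -0.478, 0.533, -0.47]
force: [0.3, 0.6, -0.6]
width: 0.0847
```

```bash
python3 plan.py 0.5203 -0.2163 0.114 -5.7 1
```

```text
t 21.45 p [ 0.521  -0.217   0.1137] yaw -5.76 toolx [-0.0245 -0.007  -0.9997] tilt 1.46 D [-0.0007  0.0007  0.0003] w 0.0847 F [ 0.3  0.6 -0.6]
[-0.01, -0.02, -0.01] yaw -0.01
```

Request:
drive_tool --pt "0 0 0" --pt "0 0 0" --pt "0 0 0" --pt "0 0 0" --pt "0 0 0" --pt "0 0 0" --pt "0 0 0" --pt "0 0 0" --pt "0 0 0" --pt "0 0 0" --yaw '[0,0,0,0,0,0,0,0,0,0]' --hand 25 --force 70

```text
time: 22.45
position: [0.525, -0.2155, 0.2714]
tool_rot: [-0.517, -0.478, 0.532, -0.47]
force: [-0.4, 1.2, 1.8]
width: 0.0327
```

```bash
python3 plan.py 0.5203 -0.2163 0.114 -5.7 1; python3 - <<'E'
from h import *
cv2.imwrite('pics/w12.png',r.camera('wrist'))
E
```

```text
t 22.45 p [ 0.5212 -0.2165  0.1164] yaw -5.77 toolx [-0.0246 -0.0063 -0.9997] tilt 1.45 D [-0.0009  0.0002 -0.0024] w 0.0327 F [-0.4  1.2  1.8]
[0.05, -0.02, -0.0] yaw -0.01
```

View pics/w12.png

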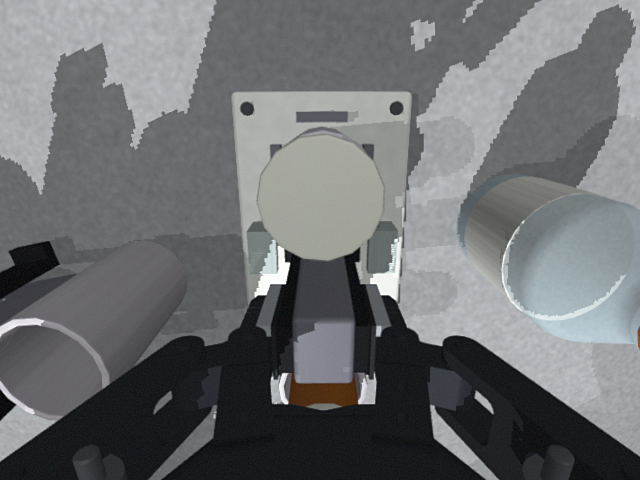

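```bash
python3 - <<'E'
import cv2,numpy as np
a=cv2.imread('pics/w12.png')[240:440,220:420];b=cv2.imread('pics/w5.png')[240:440,220:420]
f=lambda x:cv2.convertScaleAbs(cv2.resize(x,None,fx=2,fy=2,interpolation=cv2.INTER_CUBIC),alpha=2.2,beta=15)
cv2.imwrite('pics/c12.png',np.hstack([f(a),f(b)]))
E
```

```text
(no output)
```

View pics/c12.png

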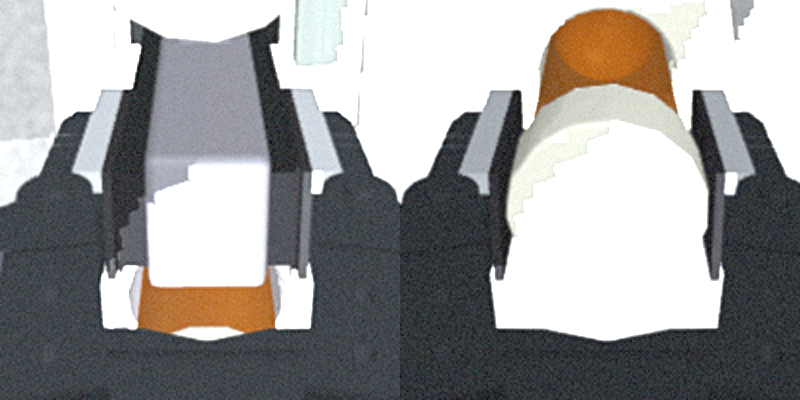

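Request:
drive_tool --pt "0 0 0" --pt "0 0 0" --pt "0 0 0" --pt "0 0 0" --pt "0 0 0" --pt "0 0 0" --pt "0 0 0" --pt "0 0 0" --pt "0 0 0" --pt "0 0 0" --yaw '[0,0,0,0,0,0,0,0,0,0]' --hand 25 --force 35

```text
time: 23.5
position: [0.525, -0.2155, 0.2713]
tool_rot: [-0.517, -0.478, 0.532, -0.47]
force: [-1.6, 0.7, 1.0]
width: 0.0328
```

```bash
python3 plan.py 0.5203 -0.2163 0.114 -5.7 1; python3 - <<'E'
from h import *
a=r.camera('wrist');cv2.imwrite('pics/w13.png',a);s=r.camera('scene')
f=lambda x:cv2.convertScaleAbs(x,alpha=2.2,beta=15)
cv2.imwrite('pics/c13.png',np.hstack([f(cv2.resize(a[240:440,220:420],(400,400))),cv2.resize(s[200:300,170:270],(400,400),interpolation=cv2.INTER_CUBIC)]))
E
```

```text
t 23.5 p [ 0.5211 -0.2165  0.1164] yaw -5.77 toolx [-0.0247 -0.0062 -0.9997] tilt 1.46 D [-0.0008  0.0002 -0.0024] w 0.0328 F [-1.6  0.7  1. ]
[0.05, -0.02, -0.0] yaw -0.01
```

View pics/c13.png

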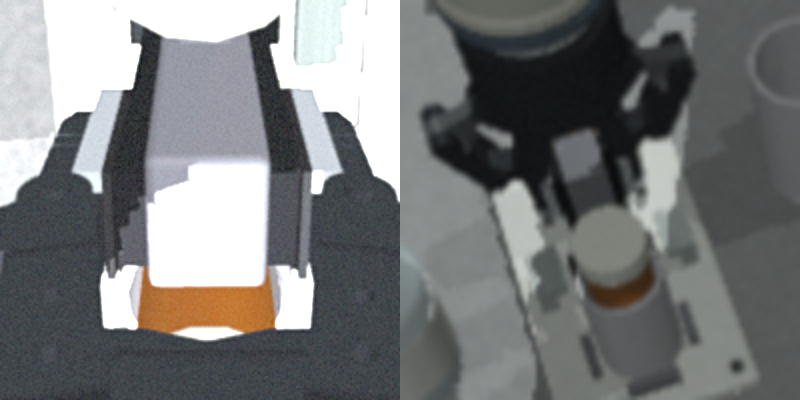

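```bash
python3 - <<'E'
from h import *
c=cam('wrist');im=cv2.imread('pics/w13.png')
x0,y0,s=220,200,3
crop=cv2.convertScaleAbs(cv2.resize(im[y0:y0+200,x0:x0+200],None,fx=s,fy=s,interpolation=cv2.INTER_CUBIC),alpha=1.8,beta=15)
g=np.array([.5203,-.2163]);ex=np.array([.995,-.0996]);ey=np.array([.0996,.995])
def line(A,B,col):
    P=proj(c,np.array([np.append(g+ex*a[0]+ey*a[1],a[2]) for a in(A,B)]))
    q=[(int((p[0]-x0+.5)*s),int((p[1]-y0+.5)*s)) for p in P];cv2.line(crop,*q,col,1)
def box(xa,xb,ya,yb,z,col):
    P=[(xa,ya,z),(xb,ya,z),(xb,yb,z),(xa,yb,z)]
    for i in range(4): line(P[i],P[(i+1)%4],col)
box(-.011,.011,-.011,.011,.134,(0,255,0))
for sg in(1,-1):
    box(-.011,.011,sg*.011,sg*.021,.132,(0,0,255));box(-.011,.011,sg*.011,sg*.021,.106,(255,255,0))
    line((-.011,sg*.021,.132),(-.011,sg*.021,.106),(0,0,255));line((.011,sg*.021,.132),(.011,sg*.021,.106),(0,0,255))
cv2.imwrite('pics/o13.png',crop)
E
```

```text
(no output)
```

View pics/o13.png

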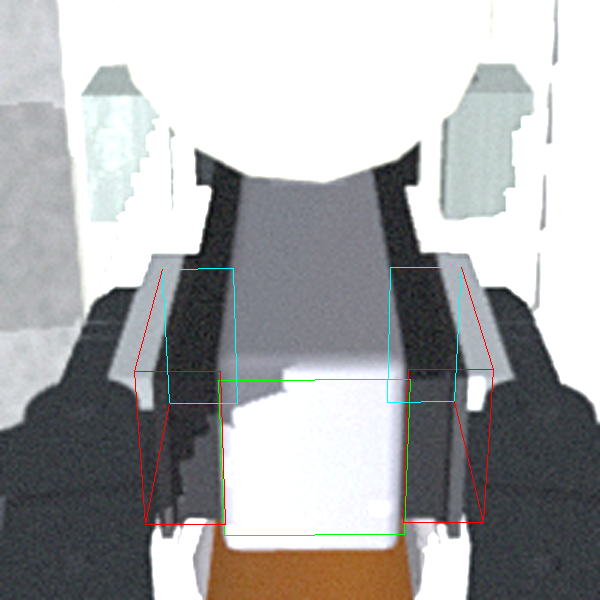

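Both catches stand close against the tower and the fingers stall at 32.7 mm, the same with 35 and 70 N. The catches are fully in, though this is narrower than the stated 42 mm. I make a small test lift and watch the force.

Request:
drive_tool --pt "0 0 0" --pt "0 0 0" --pt "0 0 0" --pt "-0.05 0 0" --pt "-0.05 0 0" --pt "-0.05 0 0" --pt "-0.05 0 0" --pt "0 0 0" --pt "0 0 0" --pt "0 0 0" --yaw '[0,0,0,0,0,0,0,0,0,0]' --force 60

```text
time: 24.6
position: [0.5244, -0.2152, 0.2801]
tool_rot: [-0.516, -0.479, 0.533, -0.469]
force: [-0.4, 0.8, -5.1]
width: 0.0328
```

```bash
python3 plan.py 0.5203 -0.2163 0.22 -5.7 1; python3 - <<'E'
from h import *
a=r.camera('wrist');cv2.imwrite('pics/w14.png',a);s=r.camera('scene')
f=lambda x:cv2.convertScaleAbs(x,alpha=1.6,beta=15)
cv2.imwrite('pics/c14.png',np.hstack([f(cv2.resize(a[40:440,120:520],(400,400))),cv2.resize(s[200:300,170:270],(400,400),interpolation=cv2.INTER_CUBIC)]))
E
```

```text
t 24.6 p [ 0.5201 -0.216   0.1252] yaw -5.77 toolx [-0.0277 -0.005  -0.9996] tilt 1.62 D [ 0.0002 -0.0003  0.0948] w 0.0328 F [-0.4  0.8 -5.1]
[-1.9, -0.05, 0.02] yaw -0.01
```

View pics/c14.png

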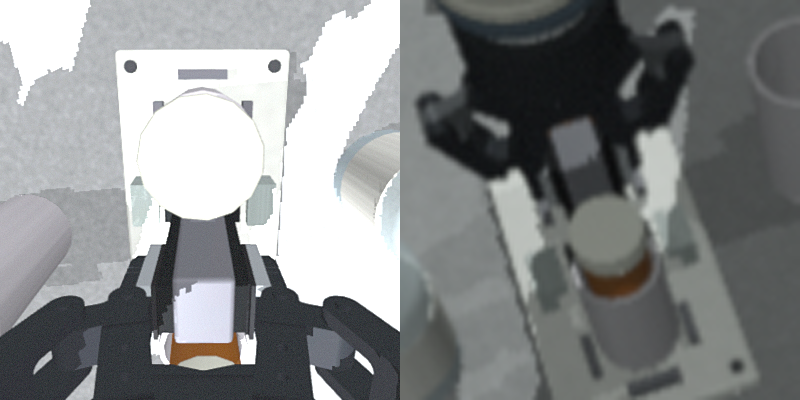

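Wrist force is −5.1 N, exactly the weight of the loaded cassette, so it is free of the dock. Lifting on, slowly.

Request:
drive_tool --pt "-0.1 0 0" --pt "-0.15 0 0" --pt "-0.2 -0.01 0" --pt "-0.25 -0.01 0" --pt "-0.25 -0.01 0" --pt "-0.25 -0.01 0" --pt "-0.2 -0.01 0" --pt "-0.15 0 0" --pt "-0.1 0 0" --pt "-0.05 0 0" --yaw '[0,0,0,0,0,0,0,0,0,0]'

```text
time: 25.7
position: [0.5241, -0.2144, 0.3744]
tool_rot: [-0.516, -0.479, 0.533, -0.47]
force: [0.4, 0.8, -5.4]
width: 0.0331
```

Request:
drive_tool --pt "0 0 0" --pt "0 0 0" --pt "0 0 0" --pt "0 0 0" --pt "0 0 0" --pt "0 0 0" --pt "0 0 0" --pt "0 0 0" --pt "0 0 0" --pt "0 0 0" --yaw '[0,0,0,0,0,0,0,0,0,0]'

```text
time: 26.7
position: [0.5236, -0.2142, 0.3723]
tool_rot: [-0.516, -0.48, 0.533, -0.468]
force: [0.0, 0.7, -5.7]
width: 0.0328
```

```bash
python3 plan.py 0.5203 -0.2163 0.2164 -5.7 1; python3 - <<'E'
from h import *
a=r.camera('wrist');cv2.imwrite('pics/w15.png',a);s=r.camera('scene');cv2.imwrite('pics/s15.png',s);print(r.get_obs()['qd'].round(4))
f=lambda x:cv2.convertScaleAbs(x,alpha=1.6,beta=15)
cv2.imwrite('pics/c15.png',np.hstack([f(cv2.resize(a[40:440,120:520],(400,400))),cv2.resize(s[180:300,160:280],(400,400),interpolation=cv2.INTER_CUBIC)]))
E
```

```text
t 26.7 p [ 0.5191 -0.2149  0.2174] yaw -5.77 toolx [-0.0293 -0.0044 -0.9996] tilt 1.7 D [ 0.0012 -0.0014 -0.001 ] w 0.0328 F [ 0.   0.7 -5.7]
[0.02, 0.03, 0.03] yaw -0.01
[ 0.0014 -0.0005  0.0014  0.0006 -0.0002 -0.0003]
```

View pics/c15.png

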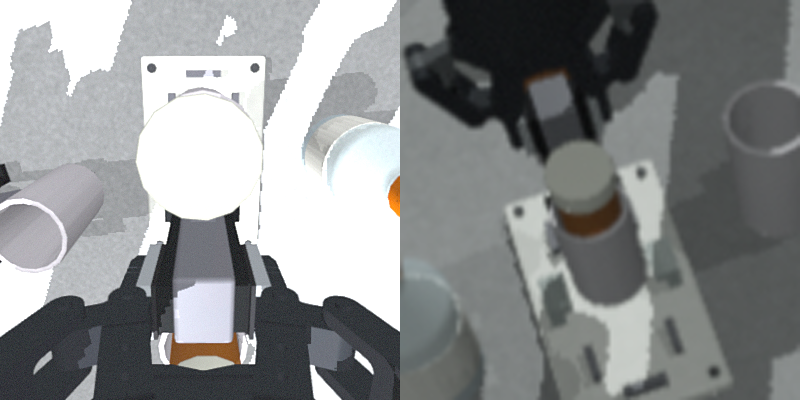

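```bash
python3 - <<'E'
from h import *
o=r.get_obs();W=cam('wrist',o);S=cam('scene')
# free cap centre: wrist crop (200,156)+(120,40); scene crop (580,170)
print('free cap top',tri((W,320,194),(S,(580-400)/400*120+160,168/400*120+180)))
print(r.job_done())
E
```

```text
free cap top (array([ 0.57721088, -0.21846091,  0.24293215]), array([0.00086686, 0.00086686]))
the job is handed in; nothing more can be done
None
```

I put the amber tube at the bottom of the cassette's empty well and let go of it. I then squeezed both catches, lifted the cassette out of the dock with both tubes in it, and handed the job in at about 27 s. It gave no verdict.

**Tube placement:** After release, the tube's cap top measured z = 0.1388 m, against 0.139 m expected for a tube on the well floor. It leans about 5 mm within the well's play.

**Final hold:** The grasp point is 101 mm above where it was in the dock, and the arm is still. The tool is tilted 1.7°. The wrist force is −5.7 N, close to the 5.1 N weight of the loaded cassette. Both tubes showed in their wells and the fingers were clear of them. The vial, bottle and jar were never touched.

**Checks that did not fully agree:**
- **Finger opening:** the fingers stopped at 32.8 mm on the squeezed catches, not near the stated 42 mm, and the same at 35 and 70 N. The pictures show both catches pressed in almost to the tower, but I could not read their travel directly.
- **Final tube height:** the free tube's cap top came out at z = 0.243 m, against about 0.240 m expected. I put the 3 mm down to rough pixel picks and the slight tilt.

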